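# Clamp a soil specimen in the saturator

## Task

Get the soil specimen ready for soaking: lay the loose porous stone flat and centred on top of the specimen in the saturator and let it go. Then lift the hold-down strap by its knob, swing it about its pivot bolt clear over everything and lower it so that its slot drops over the second bolt and the strap lies level across the stone. Do not disturb the weights, the tin and the other loose things standing around.

Things in the scene. Friction and masses are not known exactly. Their poses are not given: they have to be found in the camera images.
- saturator: clamping fixture fixed to the bench: grey metal base 190 x 92 x 8 mm with two upright tie bolts 104 mm apart and, midway between them, a fixed steel cutting ring (69 mm across) filled flush with dark soil. Origin: centre of the base, on the bench; x from the pivot bolt to the second bolt, z up. Position and yaw vary (x points to the robot's right, within 20 degrees)
- specimen_top (a point): centre of the specimen's flat top, 30 mm above the bench; axes as the saturator's
- pivot_bolt (a point): on the axis of the pivot bolt (10 mm thick, 52 mm from the specimen's centre), at the top of its 22 mm collar, 40 mm above the bench, on which the strap's pivot end rests; a 21 mm washer under a hex nut, 12 mm above the level strap, keeps the strap on; the bolt ends 72 mm above the bench; axes as the saturator's
- second_bolt (a point): tip of the second bolt, 10 mm thick with a tapered end, 58 mm above the bench, no nut above the strap; it stands 12 mm proud of the strap when that is seated; axes as the saturator's
- strap: loose flat steel strap 169 x 32 x 6 mm, about 0.24 kg; a 14 mm hole sits round the 10 mm pivot bolt, so it swings freely and tilts at least 17 degrees up or down. Origin: on the hole's axis at the strap's underside; x along the strap to the free end (150 mm away), z to the knob's side. Starts 90 to 140 degrees clockwise (from above) of the line pivot to second bolt, drooping 17 degrees, tip on the bench
- strap_slot (a point): centre of the closed slot (22 mm along the strap, 13 mm wide), half-way through the strap's 6 mm thickness, 104 mm from the pivot hole's axis; axes as the strap's. Seated, the strap's underside is 40 mm above the bench, flat on the stone and the pivot collar
- strap_knob (a point): where to grip: centre of the cylindrical part (20 mm high) of the strap's upright black knob, 22 mm across, reaching from 22 to 50 mm above the strap's underside, on a thinner stem; 134 mm from the pivot hole's axis, 30 mm beyond the slot's centre; this point is 36 mm above the strap's underside; axes as the strap's
- porous_stone_centre (a point): centre of the loose porous stone, a plain sandy-grey disc 61 mm across and 10 mm thick, about 55 g, lying flat on the bench to the robot's right. A small weight stands at its -x side and an empty cutting ring lies at its +x side, each about 9 mm from its edge: its own y direction is free for fingers on both sides
- porous_stone: the same disc; origin at the centre of its underside
- weight_small_centre (a point): brass-like calibration weight 31 mm across, 41 mm high, beside the stone; point at half its height; leave it where it is
- empty_ring_centre (a point): empty steel cutting ring 69 mm across, 20 mm high, beside the stone; point at half its height; leave it where it is
- weight_large_centre (a point): steel calibration weight 42 mm across, 49 mm high, standing close in front of the saturator under the path that the strap swings through; point at half its height; leave it where it is
- hex_nut_centre (a point): large loose hex nut 35 x 30 x 14 mm lying in front of the saturator near its right end; point at half its height; leave it where it is
- tin_centre (a point): white round moisture tin 56 mm across, 36 mm high, near the front edge of the bench; point at half its height; leave it where it is
- mould_centre (a point): steel compaction mould 76 mm across, 70 mm high, behind and to the right of the saturator; point at half its height; leave it where it is
Things that resemble listed ones, but are neither listed nor needed, are in the scene too. Leave any orange look-alike of the porous_stone alone.

How it is judged:
By the outcome, as a careful person would: the job done as asked, in the order asked, and still so for the second after the job is handed in, with the robot touching nothing.
It also fails if it takes over 56 s, if anything falls off the work surface, if the arm or the gripper's body presses on something with over 40 N, if the wrist force passes 120 N, or if a joint passes its speed limit or range.

## Robot

A 7-joint arm with a two-finger parallel gripper is mounted at the origin on a cart in front of the work surface, level with it; the furniture and walls round the work are solid. World frame = base frame: x ahead of the robot, y to its left, z up, the work surface at z = 0. Lengths are in m, angles in rad, forces in N, time in s.
With the tool pointing down it reaches from about 0.425 to 0.875 m from the base axis. Payload 4.7 kg.
Tool frame: the origin (TCP) lies where the fingers leave the gripper's body, on its centre line; the fingertips stand 70 mm ahead of it and the grasp point (between the pads) lies 51 mm ahead of it; z points along the fingers, y is the line along which they close (so a half turn about z gives the same grasp; the last joint's range is limited). The gripper opens to 87 mm and grips with 3 to 60 N. Pads are 19 mm wide; open, the fingers measure 117 mm over their backs; the gripper's body (75 mm by 190 mm) begins 51 mm behind the grasp point.
Start: joints at [1.251, 0.321, -0.07, 1.45, 0.023, 1.371, -0.057], TCP at [0.213, -0.614, 0.292] pointing down, gripper open.
Joint ranges: [-2.86, 2.86], [-0.3, 2.09], [-1.38, 1.24], [0.06, 2.45], [-1.56, 4.7], [0.09, 2.05], [-2.69, 2.69]. Speed limits (rad/s): [2.57, 2.57, 3.14, 3.14, 3.14, 3.14, 3.14].

## Interface

Orientations are given as a rotation vector (axis times angle).
In Python, from bench import ctrl gives the robot as it stands.
- The arm moves only by the tool drive_tool, never from a script. Its argument "motion" is a list of rows, each a list of 3 entries, a list of its own where there are three numbers: the shift along the tool's x, y, z in cm, then the turn, a rotation vector about the tool's x, y, z in degrees, then the opening, from -1 (shut) to 1 (fully open). In form: [[[x, y, z], [ax, ay, az], claw], ...]. A call has 1 to 12 rows; each row shifts and turns the commanded pose from where the row before left it, along the tool's axes as they then stand; what a row does not reach is not made up. A row lasts 1/8 s, in which the tool goes at most 62.5 mm and 10.7 degrees, less where a joint would pass 70% of its speed; a pose out of reach is approached as far as the arm can. A call with a gripper value outside its range is refused whole. The fingers move at their own pace and stop on an object; "force" is the grip in N (left out, the last holds). Time passes only in rows, so rows that do not move let the fingers close. It gives the time, the measured TCP pose, the force, the opening and the grip force at its end, in the units of the state.
- ctrl.get_state(): the state, without advancing time (a new reading comes with each control period).
- ctrl.get_image(name): name is "scene" or "top" or "wrist"; returns the picture (420x560x3 uint8, red, green, blue); there is no depth.
- ctrl.calibration(name): a dict with "K" (3x3 intrinsics, pixels), "origin" and "attitude" of the camera in the world; the wrist camera has in their place "tool_from_camera" (4x4, takes a point from camera to tool coordinates, whose origin is the TCP and whose axes are the flange's). Camera axes: x right, y up, looking along -z (the intrinsics and any distortion apply to the point x, -y, -z); pixel columns grow to the right and rows downward; lengths in m; the calibration is good to about 2 mm. A picture is of the moment at which its call begins: read the wrist's pose just before it. calibration takes no time and is no camera call.
- ctrl.close_job(): hands the job in; it is judged then, once.
The state is a dict: "time": time; "joint_positions": joint angles; "qd": joint speeds; "joint_torque": joint torques, N m; "position": TCP position; "tool_rot": TCP orientation; "ft_force": force on the tool from outside, world axes, zero at the start; "torque": the same for the moment, N m; "grip_width": opening from 0.0 (shut) to 1.0 (fully open); "grip_force": force on a finger pad.
Only numpy, scipy, OpenCV 4.12 (cv2) and the standard library are available. Lean on these libraries where they do the work, as an engineer would, in place of code of your own. Each camera call takes 0.05 s, during which the arm holds its last target. There are 200 camera calls.

## Working session

There is one attempt and no reset: what is moved stays moved. The work goes in short steps, Python scripts to look and compute and a tool call to move; the robot and the scene stay as the last step left them, time stands still between calls to the robot, and variables do not carry over. Pictures are saved under pics/ and viewed, at most 10 in all, crops included, and the job is handed in when it is done.

Besides the shell and the picture viewer there is one more tool, called after ">>>" by a JSON object that holds its "fn" and its "kwargs". drive_tool: Moves the arm, as the interface text tells. Its arguments: {"type":"object","properties":{"motion":{"type":"array","items":{"type":"array"}},"force":{"type":"number"}},"required":["motion"]}

```bash
mkdir -p pics; ls
python3 - <<'E'
from bench import ctrl
import cv2,numpy as np
s=ctrl.get_state();print(s)
for n in("scene","top"):
    im=ctrl.get_image(n);cv2.imwrite(f"pics/{n}0.png",im[:,:,::-1])
    c=ctrl.calibration(n);print(n,c)
print(ctrl.calibration("wrist"))
E
```

```text
pics
{'time': 0.0, 'joint_positions': array([ 1.2510959 ,  0.32183025, -0.07005338,  1.45173624,  0.02258686,
        1.37080313, -0.05695113]), 'qd': array([ 7.70168573e-04,  6.41748907e-04,  7.84428839e-04, -9.44029746e-06,
        2.16185802e-05,  6.10322677e-05, -5.30838820e-04]), 'joint_torque': array([-3.05006843e-04, -4.91294432e+01, -4.03828695e-01, -3.12533247e+01,
       -6.38627680e-02,  4.36140457e-02,  1.69376176e-04]), 'position': array([ 0.21276103, -0.61371923,  0.29112569]), 'tool_rot': array([-3.09603483e+00, -5.21498771e-01,  6.71862943e-04]), 'ft_force': array([-0.19931862,  0.09635934, -0.42881229]), 'torque': array([-0.04444516,  0.02002213,  0.03661304]), 'grip_force': 0.0, 'grip_width': 1.0020942877261954}
scene {'K': array([[396.66606071,   0.        , 283.40773947],
       [  0.        , 396.66606071, 210.17065722],
       [  0.        ,   0.        ,   1.        ]]), 'origin': array([-0.10163827,  0.29443902,  0.54775715]), 'attitude': array([ 0.5843617 , -1.03464038, -1.90503269])}
top {'K': array([[534.10835161,   0.        , 277.89609034],
       [  0.        , 534.10835161, 214.04175957],
       [  0.        ,   0.        ,   1.        ]]), 'origin': array([ 0.30318148, -0.08274122,  1.12123963]), 'attitude': array([ 0.18731785, -0.1761239 , -1.55937762])}
{'K': array([[357.73237213,   0.        , 274.07694032],
       [  0.        , 357.73237213, 209.41605578],
       [  0.        ,   0.        ,   1.        ]]), 'tool_from_camera': array([[ 1.99988611e-04,  9.62674517e-01,  2.70661659e-01,
         7.28018694e-02],
       [ 9.99999928e-01, -1.05368423e-04, -3.64119178e-04,
         7.19421889e-04],
       [-3.22009062e-04,  2.70661712e-01, -9.62674469e-01,
        -9.24043390e-02],
       [ 0.00000000e+00,  0.00000000e+00,  0.00000000e+00,
         1.00000000e+00]])}
```

View pics/top0.png

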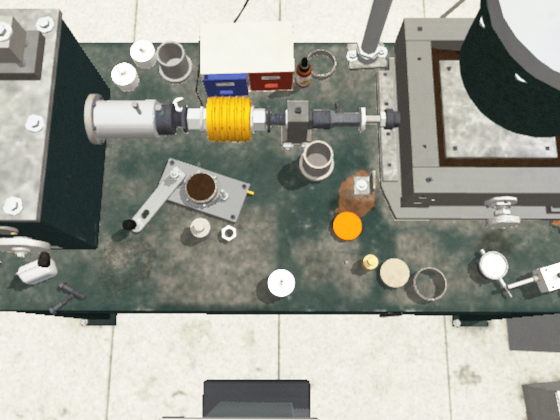

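View pics/scene0.png

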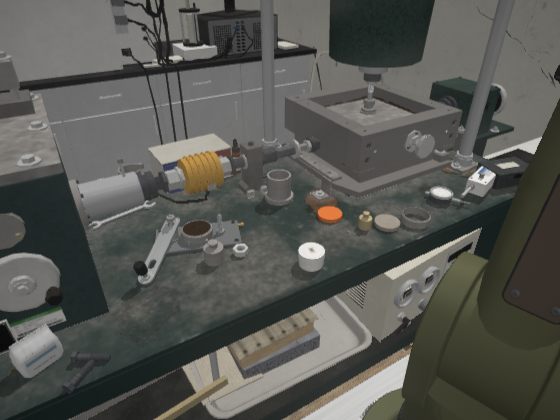

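The top view shows the saturator around (205,188) with pivot nut ≈(174,174), soil ≈(201,187) and strap knob ≈(129,225). The porous stone is at (395,273), between the small weight (371,262) and the empty ring (430,284). The large weight is at (200,228), the nut at (229,233), the tin at (281,283) and the orange decoy at (347,226).

```bash
cat > h.py <<'E'
import numpy as np,cv2
from scipy.spatial.transform import Rotation as R
from bench import ctrl
def cam(name,state=None):
    c=ctrl.calibration(name)
    if name=="wrist":
        s=state or ctrl.get_state(); T=np.eye(4);T[:3,:3]=R.from_rotvec(s['tool_rot']).as_matrix();T[:3,3]=s['position']
        T=T@c['tool_from_camera'];return c['K'],T[:3,3],T[:3,:3]
    return c['K'],c['origin'],R.from_rotvec(c['attitude']).as_matrix()
def ray(cm,u,v):
    K,o,A=cm;d=np.linalg.solve(K,[u,v,1.]);d=A@(d*[1,-1,-1]);return o,d/np.linalg.norm(d)
def plane(cm,u,v,z):
    o,d=ray(cm,u,v);return o+d*(z-o[2])/d[2]
def proj(cm,p):
    K,o,A=cm;q=A.T@(np.array(p)-o)*[1,-1,-1];q=K@q;return q[:2]/q[2]
def ellipse(mask,near):
    cs,_=cv2.findContours(mask.astype(np.uint8),cv2.RETR_EXTERNAL,cv2.CHAIN_APPROX_NONE)
    cs=[c for c in cs if len(c)>=8 and cv2.contourArea(c)>20]
    c=min(cs,key=lambda c:np.hypot(*(c[:,0].mean(0)-near)))
    return cv2.fitEllipse(cv2.convexHull(c)),cv2.boundingRect(c)
E
python3 - <<'E'
from h import *
im=cv2.imread("pics/top0.png");cm=cam("top")
for n,p,z in [("stone",(395,273),.01),("spec",(201,187),.03),("pivot",(174,173),.072),("knob",(129,225),.05),("wS",(371,262),.04),("ring",(430,284),.02),("wL",(200,228),.05),("nut",(229,233),.014),("tin",(281,283),.036),("mould",(317,158),.07),("basec",(252,188),.008),("basec",(238,221),.008)]:
    print(n,plane(cm,*p,z).round(3))
c=im[130:270,100:300];cv2.imwrite("pics/c1.png",cv2.resize(c,None,fx=4,fy=4,interpolation=cv2.INTER_CUBIC))
b,g,r=[im[:,:,i].astype(int) for i in range(3)]
print(im[273,395],im[187,201],im[225,129])
E
```

```text
stone [ 0.44  -0.318  0.01 ]
spec [0.619 0.089 0.03 ]
pivot [0.637 0.14  0.072]
knob [0.532 0.231 0.05 ]
wS [ 0.458 -0.264  0.04 ]
ring [ 0.416 -0.387  0.02 ]
wL [0.526 0.085 0.05 ]
nut [0.523 0.029 0.014]
tin [ 0.416 -0.081  0.036]
mould [ 0.671 -0.155  0.07 ]
basec [ 0.624 -0.018  0.008]
basec [0.55  0.011 0.008]
[200 226 235] [32 47 70] [36 34 35]
```

View pics/c1.png

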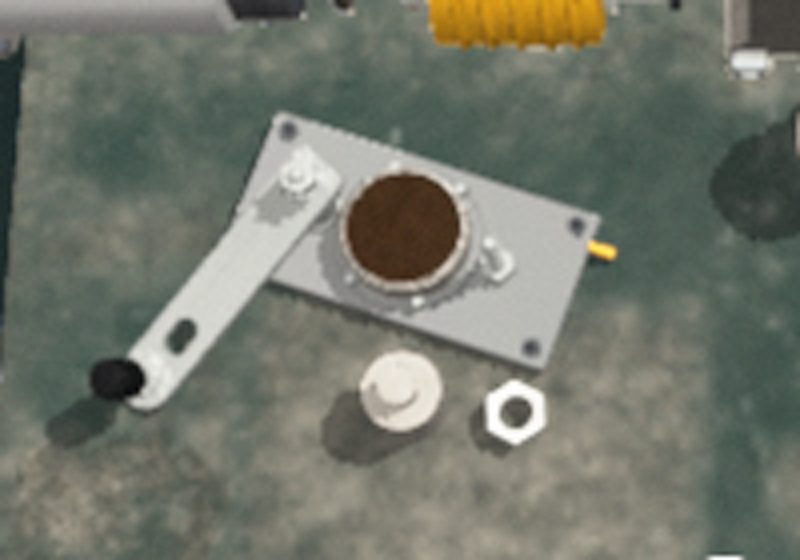

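The crop shows the strap from the pivot nut at full-image (174,173) to the knob at (129,225), and the second bolt tip at ≈(222.5,191). The soil disc is centred at ≈(201,187), and the distances between these match the given sizes. Next I'll move over the stone and look with the wrist camera.

```bash
cat >> h.py <<'E'
from scipy.linalg import logm,expm
def pose(p,yhead,pre=None):
    """tool down at p, tool y at heading yhead (deg); pre: extra world rotation"""
    a=np.radians(yhead);y=np.array([np.cos(a),np.sin(a),0]);z=np.array([0,0,-1.]);x=np.cross(y,z)
    T=np.eye(4);T[:3,:3]=np.c_[x,y,z]
    if pre is not None:T[:3,:3]=pre@T[:3,:3]
    T[:3,3]=p;return T
def now():
    s=ctrl.get_state();T=np.eye(4);T[:3,:3]=R.from_rotvec(s['tool_rot']).as_matrix();T[:3,3]=s['position'];return T
def step(T0,T1,n):
    D=expm(np.real(logm(np.linalg.inv(T0)@T1))/n)
    print(n,"rows of cm",(D[:3,3]*100).round(3).tolist(),"deg",np.degrees(R.from_matrix(D[:3,:3]).as_rotvec()).round(3).tolist())
E
python3 - <<'E'
from h import *
T=now();step(T,pose([.44,-.318,.22],-19),12);step(T,pose([.44,-.318,.22],161),12)
cm=cam("top")
print(plane(cm,97,248,0),plane(cm,105,170,0),plane(cm,222.5,190.8,.058),plane(cm,174.2,173,.072))
E
```

```text
12 rows of cm [3.171, -0.534, 0.595] deg [-0.008, -0.003, -4.323]
12 rows of cm [-0.139, -3.856, 0.597] deg [-0.004, 0.01, 10.677]
[0.49211816 0.31086028 0.        ] [0.66620041 0.30753774 0.        ] [0.60294205 0.04024171 0.058     ] [0.63676167 0.13919688 0.072     ]
```

>>> {"fn": "drive_tool", "kwargs": {"motion": [[[3.17,-0.53,0.6],[0,0,-4.32],1],[[3.17,-0.53,0.6],[0,0,-4.32],1],[[3.17,-0.53,0.6],[0,0,-4.32],1],[[3.17,-0.53,0.6],[0,0,-4.32],1],[[3.17,-0.53,0.6],[0,0,-4.32],1],[[3.17,-0.53,0.6],[0,0,-4.32],1],[[3.17,-0.53,0.6],[0,0,-4.32],1],[[3.17,-0.53,0.6],[0,0,-4.32],1],[[3.17,-0.53,0.6],[0,0,-4.32],1],[[3.17,-0.53,0.6],[0,0,-4.32],1],[[3.17,-0.53,0.6],[0,0,-4.32],1],[[3.17,-0.53,0.6],[0,0,-4.32],1]]}}

```text
time: 1.6
position: [0.4409, -0.3168, 0.2199]
tool_rot: [2.553, 1.83, -0.0]
ft_force: [0.6, -0.2, -0.3]
grip_width: 1.002
grip_force: 0.0
```

>>> {"fn": "drive_tool", "kwargs": {"motion": [[[0,0,0],[0,0,0],1],[[0,0,0],[0,0,0],1],[[0,0,0],[0,0,0],1]]}}

```text
time: 1.98
position: [0.4401, -0.3199, 0.2204]
tool_rot: [2.559, 1.821, -0.001]
ft_force: [0.1, 0.7, 0.2]
grip_width: 1.001
grip_force: 0.0
```

Run:
```python
from h import *
T=now();print(T.round(3));cm=cam("wrist");im=ctrl.get_image("wrist")[:,:,::-1];cv2.imwrite("pics/w1.png",im)
print(proj(cm,[.44,-.318,.01]))
```

```text
[[ 0.328  0.945  0.     0.44 ]
 [ 0.945 -0.328 -0.001 -0.32 ]
 [-0.001  0.    -1.     0.22 ]
 [ 0.     0.     0.     1.   ]]
[273.76026945 193.43698371]
```

View pics/w1.png

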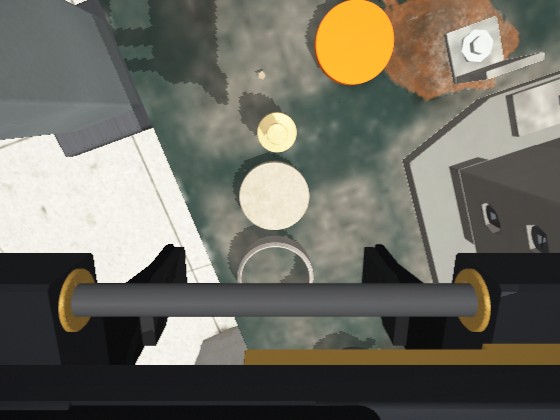

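The stone is at ≈(274,196), the small weight at (277,132) and the ring at (275,273). I'll refine the stone position with a contour.

Run:
```python
from h import *
im=cv2.imread("pics/w1.png");cm=cam("wrist");T=now()
b,g,r=[im[:,:,i].astype(int) for i in range(3)]
print(im[196,274],im[196,235])
m=cv2.morphologyEx(((r>170)&(r-b>10)&(r-b<90)).astype(np.uint8),cv2.MORPH_OPEN,np.ones((5,5)))
e,bb=ellipse(m,(274,196));print(e,bb)
u,v=e[0];p=plane(cm,u,v,.01);print(p, np.linalg.norm(plane(cm,u-e[1][0]/2,v,.01)-plane(cm,u+e[1][0]/2,v,.01)))
w=plane(cm,277,132,.041);q=plane(cm,275,273,.02);print(w,q,np.degrees(np.arctan2(*(q-w)[[1,0]])))
step(T,pose([p[0],p[1],.073],-19),6)
```

```text
[218 235 243] [ 91 101  94]
((273.9034729003906, 195.76795959472656), (67.41874694824219, 69.86727142333984), 90.41793823242188) (240, 163, 69, 67)
[ 0.4394493  -0.31995031  0.01      ] 0.058639145964498436
[ 0.46006387 -0.2675973   0.041     ] [ 0.4178941  -0.38511413  0.02      ] -109.7400298898841
6 rows of cm [-0.003, -0.01, 2.456] deg [0.002, 0.004, -0.022]
```

>>> {"fn": "drive_tool", "kwargs": {"motion": [[[0,0,2],[0,0,0],1],[[0,0,3],[0,0,0],1],[[0,0,3],[0,0,0],1],[[0,0,3],[0,0,0],1],[[0,0,2],[0,0,0],1],[[0,0,1.2],[0,0,0],1],[[0,0,0.5],[0,0,0],1],[[0,0,0],[0,0,0],1],[[0,0,0],[0,0,0],0.3],[[0,0,0],[0,0,0],0.2],[[0,0,0],[0,0,0],0.2],[[0,0,0],[0,0,0],0.2]], "force": 15}}

```text
time: 3.52
position: [0.4406, -0.319, 0.0735]
tool_rot: [2.558, 1.823, -0.0]
ft_force: [-0.2, 0.3, 0.7]
grip_width: 0.693
grip_force: 15.0
```

>>> {"fn": "drive_tool", "kwargs": {"motion": [[[0,0,-2],[0,0,0],0.2],[[0,0,-4],[0,0,0],0.2],[[0,0,-4],[0,0,0],0.2],[[0,0,-4],[0,0,0],0.2],[[3,0.35,0],[0,0,0],0.2],[[4.8,0.45,0],[0,0,0],0.2],[[4.8,0.45,0],[0,0,0],0.2],[[4.8,0.45,0],[0,0,0],0.2],[[4.8,0.45,0],[0,0,0],0.2],[[4.8,0.45,0],[0,0,0],0.2],[[4.8,0.45,0],[0,0,0],0.2],[[4.6,0.45,0],[0,0,0],0.2]]}}

```text
time: 5.03
position: [0.5927, 0.0152, 0.2131]
tool_rot: [2.558, 1.823, -0.0]
ft_force: [1.0, -0.7, -0.2]
grip_width: 0.691
grip_force: 15.0
```

>>> {"fn": "drive_tool", "kwargs": {"motion": [[[0,0,0],[0,0,0],0.2],[[0,0,0],[0,0,0],0.2],[[0,0,0],[0,0,0],0.2],[[0,0,0],[0,0,0],0.2]]}}

```text
time: 5.52
position: [0.5921, 0.0123, 0.2132]
tool_rot: [2.56, 1.82, -0.001]
ft_force: [-0.8, 0.4, -0.2]
grip_width: 0.695
grip_force: 15.0
```

Run:
```python
from h import *
T=now();print(T.round(4));cm=cam("wrist");im=ctrl.get_image("wrist")[:,:,::-1];cv2.imwrite("pics/w2.png",im)
np.save("T2.npy",T)
print(proj(cm,[.619,.089,.03]))
def tri(a,b):
    (o,d),(o2,e)=a,b
    t=np.linalg.lstsq(np.c_[d,-e],o2-o,rcond=None)[0];print((o+t[0]*d).round(3),(o2+t[1]*e).round(3))
a,b=cam("top"),cam("scene")
tri(ray(a,229,118),ray(b,203,172)) # coil
tri(ray(a,127,120),ray(b,112,195)) # cylinder
```

```text
[[ 3.283e-01  9.446e-01 -1.000e-04  5.921e-01]
 [ 9.446e-01 -3.283e-01 -7.000e-04  1.230e-02]
 [-7.000e-04  1.000e-04 -1.000e+00  2.132e-01]
 [ 0.000e+00  0.000e+00  0.000e+00  1.000e+00]]
[275.06171777  96.4455851 ]
[0.747 0.027 0.099] [0.742 0.017 0.096]
[0.742 0.236 0.099] [0.74  0.231 0.097]
```

View pics/w2.png

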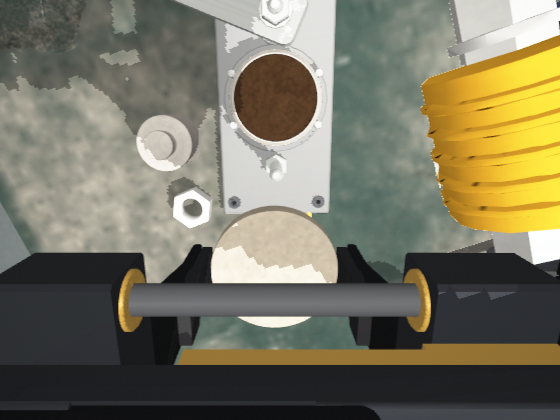

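The stone is held level, with the soil centre at ≈(275,97), the second bolt at (277,167) and the pivot nut at (276,10). The yellow coil's edge is at col ≈425, so I'll check whether the gripper body clears it.

Run:
```python
from h import *
im=cv2.imread("pics/w2.png");T=np.load("T2.npy")
s={'tool_rot':R.from_matrix(T[:3,:3]).as_rotvec(),'position':T[:3,3]};cm=cam("wrist",s)
b,g,r=[im[:,:,i].astype(int) for i in range(3)]
m=cv2.morphologyEx(((r-b>25)&(r<150)&(r>40)).astype(np.uint8),cv2.MORPH_OPEN,np.ones((3,3)))
e,bb=ellipse(m,(275,97));print(e,bb);p=plane(cm,*e[0],.03);print("spec",p)
P=plane(cm,276,10,.068);S=plane(cm,276.5,161,.058);print("pivot",P,"second",S)
d=S-P;print(np.hypot(d[0],d[1]),np.degrees(np.arctan2(d[1],d[0])))
a=cam("top");t=cv2.imread("pics/top0.png")
# coil tangents in the x-z plane
c=np.array([.7445,.098])
def dist(cm,u,v):
    o,d=ray(cm,u,v);o2=o[[0,2]];d2=d[[0,2]]/np.linalg.norm(d[[0,2]]);w=c-o2;return d2[0]*w[1]-d2[1]*w[0]
print("top",dist(a,229,141),dist(a,229,97))
sc=cam("scene");print("scene",dist(sc,203,194),dist(sc,200,152))
print("wrist",dist(cm,428,110),dist(cm,438,200),plane(cm,428,110,.1),plane(cm,438,200,.1),plane(cm,445,225,.1))
k=cv2.moments(((r-b>90)&(r>150)).astype(np.uint8)[60:230,400:]);print(k['m00'])
# stone centre in hand
v=cv2.morphologyEx(((r>100)&(r-b>15)&(r-b<70)).astype(np.uint8),cv2.MORPH_OPEN,np.ones((5,5)))
e,bb=ellipse(v,(274,250));print(e,bb)
q=plane(cm,(bb[0]+bb[0]+bb[2])/2,bb[1],T[2,3]-.063);print("stone far edge in tool",np.linalg.inv(T)@np.r_[q,1])
```

```text
((275.25067138671875, 97.25100708007812), (82.0741195678711, 86.54576110839844), 1.4212645292282104) (235, 54, 82, 87)
spec [0.61894583 0.08842082 0.03      ]
pivot [0.63515433 0.1342001  0.068     ] second [0.60562707 0.04756372 0.058     ]
0.09152989714857823 -108.82004555115248
top 0.04441469640897561 -0.04457010396952288
scene 0.0545563698155655 -0.04586071280846554
wrist 0.04466755586337148 0.050380138618851544 [0.69577321 0.05245189 0.1       ] [ 6.90178751e-01 -5.62938919e-06  1.00000000e-01] [ 0.69089283 -0.01675074  0.1       ]
20585.0
((274.8268127441406, 261.50042724609375), (110.8639907836914, 126.48355865478516), 103.34834289550781) (211, 206, 127, 77)
stone far edge in tool [ 3.05566422e-02 -2.50931077e-04  6.29783054e-02  1.00000000e+00]
```

The coil's front is at x≈0.697, so the 190 mm body would hit it if I placed the stone with this yaw. I'll set the stone down on free bench, regrasp it with the tool tilted 20° about the closing axis, and place it with the tool yawed so the body stays clear of coil and strap.

>>> {"fn": "drive_tool", "kwargs": {"motion": [[[-2.8,-0.94,1],[0,0,0],0.2],[[-2.8,-0.94,3],[0,0,0],0.2],[[-2.8,-0.94,3],[0,0,0],0.2],[[-2.7,-0.94,3],[0,0,0],0.2],[[0,0,2.5],[0,0,0],0.2],[[0,0,1],[0,0,0],0.2],[[0,0,0.45],[0,0,0],0.2],[[0,0,0],[0,0,0],0.2],[[0,0,0],[0,0,0],0.2],[[0,0,0],[0,0,0],1],[[0,0,0],[0,0,0],1],[[0,0,0],[0,0,0],1]]}}

```text
time: 7.08
position: [0.5206, -0.0789, 0.0739]
tool_rot: [2.558, 1.823, 0.0]
ft_force: [0.0, -0.3, -0.5]
grip_width: 0.939
grip_force: 0.0
```

Run:
```python
from h import *
T=now();print(T[:3,3]);X=T[:3,0];Y=T[:3,1]
p=T[:3,3]*[1,1,0]+[0,0,.005]
# tilted: fingertips' lowest corner 2.5mm above bench; finger line through stone centre
t=np.radians(20);h=.0025+.019*np.cos(t)+.0095*np.sin(t)   # grasp point height
Rw=R.from_rotvec(Y*t).as_matrix();z=Rw@T[:3,2]
T1=np.eye(4);T1[:3,:3]=Rw@T[:3,:3];T1[:3,3]=p+z*(-.051+ (h-.005)/z[2])
print(T1[:3,3],z,h);np.save("rel.npy",np.linalg.inv(T1)@np.r_[p,1])
step(T,T1,4);print(np.load("rel.npy"))
```

```text
[ 0.52063972 -0.07892659  0.07389068]
[ 0.51272735 -0.1018024   0.07152983] [ 0.11176231  0.32312129 -0.93973497] 0.023603351156526113
4 rows of cm [-0.611, -0.001, -0.02] deg [-0.0, 5.0, 0.0]
[ 0.00000000e+00 -5.55111512e-17  7.07963806e-02  1.00000000e+00]
```

Run:
```python
from h import *
T=now();Y=T[:3,1]
p=T[:3,3]*[1,1,0]+[0,0,.005]
t=np.radians(15);rel=np.array([-.004,0,.0679]);np.save("rel.npy",rel)
def tilt(T,p):
    T1=np.eye(4);T1[:3,:3]=R.from_rotvec(T[:3,1]*t).as_matrix()@T[:3,:3];T1[:3,3]=p-T1[:3,:3]@rel;return T1
T1=tilt(T,p);print(T1[:3,3]);step(T,T1,3)
T2=T1.copy();T2[2,3]+=.09
S=[.6189,.0884]
T3=tilt(pose([0,0,0],-62),np.r_[S,.035+.09]);T4=T3.copy();T4[2,3]-=.09
step(T1,T2,3);step(T2,T3,9);step(T3,T4,4);print(T3,T4[:3,3])
```

```text
[ 0.51615249 -0.09187286  0.07162334]
3 rows of cm [-0.463, -0.001, 0.036] deg [0.0, 5.0, 0.0]
3 rows of cm [0.776, 0.001, -2.898] deg [0.0, -0.0, 0.0]
9 rows of cm [2.203, -0.41, 0.245] deg [-1.234, 0.0, 4.612]
4 rows of cm [-0.582, 0.0, 2.173] deg [0.0, -0.0, 0.0]
[[ 8.52861883e-01  4.69471563e-01  2.28523653e-01  6.06794692e-01]
 [ 4.53474707e-01 -8.82947593e-01  1.21508182e-01  8.19634933e-02]
 [ 2.58819045e-01 -1.66816422e-18 -9.65925826e-01  1.91621640e-01]
 [ 0.00000000e+00  0.00000000e+00  0.00000000e+00  1.00000000e+00]] [0.60679469 0.08196349 0.10162164]
```

>>> {"fn": "drive_tool", "kwargs": {"motion": [[[-0.46,0,0],[0,5,0],1],[[-0.46,0,0.05],[0,5,0],1],[[-0.46,0,0.05],[0,5,0],1],[[0,0,0],[0,0,0],1],[[0,0,0],[0,0,0],1],[[0,0,0],[0,0,0],0.2],[[0,0,0],[0,0,0],0.2],[[0,0,0],[0,0,0],0.2],[[0,0,0],[0,0,0],0.2]], "force": 15}}

```text
time: 8.2
position: [0.5162, -0.0914, 0.0716]
tool_rot: [-2.42, -1.726, -0.319]
ft_force: [0.6, 0.7, 0.2]
grip_width: 0.696
grip_force: 15.0
```

>>> {"fn": "drive_tool", "kwargs": {"motion": [[[0.78,0,-2.9],[0,0,0],0.2],[[0.78,0,-2.9],[0,0,0],0.2],[[0.78,0,-2.9],[0,0,0],0.2],[[2.2,-0.41,0.24],[-1.23,0,4.61],0.2],[[2.2,-0.41,0.24],[-1.23,0,4.61],0.2],[[2.2,-0.41,0.24],[-1.23,0,4.61],0.2],[[2.2,-0.41,0.24],[-1.23,0,4.61],0.2],[[2.2,-0.41,0.24],[-1.23,0,4.61],0.2],[[2.2,-0.41,0.24],[-1.23,0,4.61],0.2],[[2.2,-0.41,0.24],[-1.23,0,4.61],0.2],[[2.2,-0.41,0.24],[-1.23,0,4.61],0.2],[[2.2,-0.41,0.24],[-1.23,0,4.61],0.2]]}}

```text
time: 9.7
position: [0.6066, 0.0824, 0.1918]
tool_rot: [-2.964, -0.735, -0.388]
ft_force: [-0.1, -0.5, 0.3]
grip_width: 0.691
grip_force: 15.0
```

>>> {"fn": "drive_tool", "kwargs": {"motion": [[[0,0,0],[0,0,0],0.2],[[0,0,0],[0,0,0],0.2],[[0,0,0],[0,0,0],0.2],[[0,0,0],[0,0,0],0.2]]}}

```text
time: 10.2
position: [0.6063, 0.0809, 0.1918]
tool_rot: [-2.963, -0.738, -0.389]
ft_force: [-0.1, -0.3, -0.7]
grip_width: 0.692
grip_force: 15.0
```

Run:
```python
from h import *
T=now();rel=np.load("rel.npy");print(T.round(4));cm=cam("wrist");im=ctrl.get_image("wrist")[:,:,::-1];cv2.imwrite("pics/w3.png",im)
print("stone now",(T@np.r_[rel,1])[:3], "height above bench of bottom")
T4=pose([0,0,0],-62);t=np.radians(15);T4[:3,:3]=R.from_rotvec(T4[:3,1]*t).as_matrix()@T4[:3,:3];T4[:3,3]=np.r_[.6189,.0884,.035]-T4[:3,:3]@rel
step(T,T4,5)
b,g,r=[im[:,:,i].astype(int) for i in range(3)]
```

```text
[[ 8.534e-01  4.689e-01  2.277e-01  6.063e-01]
 [ 4.529e-01 -8.832e-01  1.214e-01  8.090e-02]
 [ 2.580e-01 -5.000e-04 -9.661e-01  1.918e-01]
 [ 0.000e+00  0.000e+00  0.000e+00  1.000e+00]]
stone now [0.61829509 0.08732387 0.1251904 ] height above bench of bottom
5 rows of cm [-0.447, -0.013, 1.748] deg [-0.003, 0.01, -0.008]
```

View pics/w3.png

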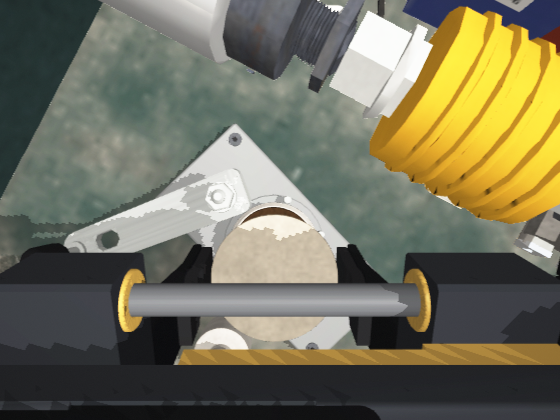

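The stone hangs level above the ring (stone centre ≈(275,275), ring arc at (275,205)). The strap (160,225) and the coil are both clear of the fingers and body, so I'll lower it.

>>> {"fn": "drive_tool", "kwargs": {"motion": [[[-0.54,0,2.1],[0,0,0],0.2],[[-0.54,0,2.1],[0,0,0],0.2],[[-0.54,0,2.1],[0,0,0],0.2],[[-0.31,0,1.2],[0,0,0],0.2],[[-0.16,0,0.6],[0,0,0],0.2],[[-0.1,0,0.4],[0,0,0],0.2],[[0,0,0],[0,0,0],0.2],[[0,0,0],[0,0,0],0.2]]}}

```text
time: 11.25
position: [0.6076, 0.0824, 0.1049]
tool_rot: [-2.962, -0.739, -0.391]
ft_force: [0.5, 0.5, -0.6]
grip_width: 0.69
grip_force: 15.0
```

Run:
```python
from h import *
T=now();rel=np.load("rel.npy");print("stone",(T@np.r_[rel,1])[:3]);print(ctrl.get_state()['ft_force'])
```

```text
stone [0.61973939 0.08884443 0.03824954]
[ 0.50504373  0.51489606 -0.57348678]
```

>>> {"fn": "drive_tool", "kwargs": {"motion": [[[-0.1,0,0.15],[0,0,0],0.2],[[-0.07,0,0.15],[0,0,0],0.2],[[0,0,0],[0,0,0],0.2],[[0,0,0],[0,0,0],0.2]]}}

```text
time: 11.75
position: [0.6067, 0.082, 0.1015]
tool_rot: [-2.962, -0.739, -0.39]
ft_force: [-2.2, -1.2, 5.7]
grip_width: 0.691
grip_force: 15.0
```

Run:
```python
from h import *
T=now();rel=np.load("rel.npy");print("stone",(T@np.r_[rel,1])[:3]);print(ctrl.get_state()['ft_force'])
```

```text
stone [0.61879855 0.08841743 0.03485458]
[-2.15356615 -1.19586096  5.69512102]
```

>>> {"fn": "drive_tool", "kwargs": {"motion": [[[0,0,0],[0,0,0],0.55],[[0,0,0],[0,0,0],0.6],[[0,0,0],[0,0,0],0.6],[[0,0,-0.8],[0,0,0],0.6],[[0.4,0,-2],[0,0,0],0.6],[[0.8,0,-3],[0,0,0],0.6],[[0.8,0,-3],[0,0,0],0.6],[[0,0,-3],[0,0,0],0.6],[[0,0,-3],[0,0,0],0.6],[[0,0,0],[0,0,0],0.6],[[0,0,0],[0,0,0],0.6]]}}

```text
time: 13.12
position: [0.5894, 0.0728, 0.2485]
tool_rot: [-2.963, -0.739, -0.388]
ft_force: [-0.5, -0.5, -0.3]
grip_width: 0.802
grip_force: 0.0
```

Run:
```python
from h import *
T=now();print(T[:3,3]);np.save("T4.npy",T)
im=ctrl.get_image("wrist")[:,:,::-1];cv2.imwrite("pics/w4.png",im)
im=ctrl.get_image("top")[:,:,::-1];cv2.imwrite("pics/top4.png",im)
```

```text
[0.58939637 0.07282401 0.24848048]
```

View pics/w4.png

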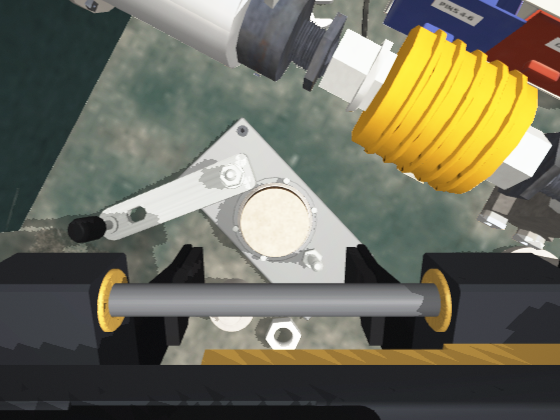

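The stone lies in the ring at ≈(275,220), with the knob at (87,229), the slot at (136,214) and the pivot nut at (231,173). I'll check the centring and work out the knob grasp.

Run:
```python
from h import *
im=cv2.imread("pics/w4.png");T=np.load("T4.npy")
cm=cam("wrist",{'tool_rot':R.from_matrix(T[:3,:3]).as_rotvec(),'position':T[:3,3]})
b,g,r=[im[:,:,i].astype(int) for i in range(3)]
m=cv2.morphologyEx(((r>150)&(r-b>13)&(r-b<90)).astype(np.uint8),cv2.MORPH_OPEN,np.ones((5,5)))
e,bb=ellipse(m,(275,222));print(e,bb);print("stone",plane(cm,*e[0],.04))
sp=np.array([.6189,.0884]);h=np.radians(-109);piv=sp-.052*np.array([np.cos(h),np.sin(h)])
print("piv",piv,"pred px nut top, second tip",proj(cm,[*piv,.072]),proj(cm,[*(2*sp-piv),.058]))
sl=plane(cm,136.5,213.5,.0126);d=sl[:2]-piv;print("slot",sl,np.linalg.norm(d),np.degrees(np.arctan2(d[1],d[0])))
k=((np.maximum(np.maximum(r,g),b)<45)).astype(np.uint8);k[:, 110:]=0;k[:205]=0;k[246:]=0;k[:,:60]=0
k=cv2.morphologyEx(k,cv2.MORPH_OPEN,np.ones((3,3)));M=cv2.moments(k);u,v=M['m10']/M['m00'],M['m01']/M['m00'];print(u,v,M['m00'])
kp=plane(cm,u,v,.035);d=kp[:2]-piv;print("knob",kp,np.linalg.norm(d),np.degrees(np.arctan2(d[1],d[0])))
a=np.radians(139)
for A in(138,139,140,141,142):
    a=np.radians(A);u=np.array([np.cos(a),np.sin(a)]);print(A,proj(cm,[*(piv+.1387*u),.0352]),proj(cm,[*(piv+.1004*u),.0125]))
```

```text
((273.7895202636719, 222.19607543945312), (68.177001953125, 72.07322692871094), 99.27854919433594) (238, 188, 72, 69)
stone [0.61668644 0.08709653 0.04      ]
piv [0.63582954 0.13756697] pred px nut top, second tip [229.02650265 173.12192522] [315.97315527 265.62084439]
slot [0.56076461 0.20707659 0.0126    ] 0.10230509368637998 137.20051999112346
86.28287841191067 228.7866004962779 806.0
knob [0.53186746 0.23323624 0.035     ] 0.14128243158391923 137.37873570663243
138 [ 89.43932313 229.42430782] [138.89944023 214.21852843]
139 [ 90.39705373 231.94198929] [139.54430676 215.92292392]
140 [ 91.39830891 234.44242365] [140.2186846  217.61574473]
141 [ 92.44277371 236.92485939] [140.92236376 219.29647986]
142 [ 93.5301204  239.38855081] [141.65512549 220.96462213]
```

Run:
```python
from h import *
im=cv2.imread("pics/w4.png");T=np.load("T4.npy")
cm=cam("wrist",{'tool_rot':R.from_matrix(T[:3,:3]).as_rotvec(),'position':T[:3,3]})
print(proj(cm,[.6189,.0884,.03]),proj(cm,[.6189,.0884,.04]))
for n,seq in (("row220",[im[220,c] for c in range(225,325)]),("col275",[im[q,275] for q in range(170,272)])):
    print(n,[f"{int(p[2])},{int(p[2])-int(p[0])}" for p in seq])
c=im[150:290,60:340];cv2.imwrite("pics/c4.png",cv2.resize(c,None,fx=2.8,fy=2.8,interpolation=cv2.INTER_CUBIC))
```

```text
[273.68265558 218.85181677] [273.66503855 219.30098944]
row220 ['154,3', '153,2', '154,3', '153,2', '153,2', '153,3', '154,3', '148,3', '144,2', '156,3', '160,3', '161,3', '167,8', '173,15', '174,16', '216,30', '244,25', '248,20', '247,21', '247,20', '247,20', '248,21', '246,23', '245,24', '244,23', '245,21', '246,20', '246,20', '246,20', '246,20', '245,20', '246,21', '246,21', '246,22', '243,25', '242,27', '244,24', '245,21', '245,23', '244,25', '243,25', '244,25', '245,23', '246,21', '246,23', '247,21', '249,18', '250,18', '250,18', '249,18', '249,19', '249,18', '249,19', '249,20', '248,21', '248,20', '249,19', '249,19', '248,19', '249,20', '249,20', '248,20', '246,21', '246,22', '246,22', '246,22', '246,21', '246,21', '247,20', '248,19', '249,18', '249,18', '249,18', '249,18', '249,19', '249,20', '249,19', '250,19', '249,17', '248,18', '249,19', '250,16', '251,16', '247,18', '236,17', '235,14', '233,10', '226,8', '215,1', '213,2', '210,3', '205,2', '208,2', '213,2', '213,2', '213,3', '214,3', '214,4', '213,3', '213,2']
col275 ['218,2', '219,3', '219,3', '219,3', '219,3', '219,2', 
[... 236 characters left out ...]
,21', '247,21', '247,21', '247,21', '247,20', '247,20', '248,20', '249,19', '250,17', '249,19', '248,19', '249,19', '249,20', '249,19', '249,18', '249,19', '248,20', '248,20', '248,20', '248,21', '249,19', '250,18', '250,18', '249,19', '248,20', '248,20', '248,20', '248,20', '247,20', '246,20', '246,22', '246,23', '245,23', '245,23', '244,24', '244,24', '246,22', '247,21', '245,22', '246,22', '247,21', '248,20', '248,19', '248,19', '249,19', '250,19', '250,18', '249,18', '249,18', '250,17', '250,17', '250,18', '249,19', '249,18', '250,19', '250,19', '243,25', '141,4', '155,1', '154,2', '135,2', '149,2', '209,4', '209,4', '209,4', '209,4', '208,3', '207,2', '208,2', '207,2', '206,2', '207,2']
```

View pics/c4.png

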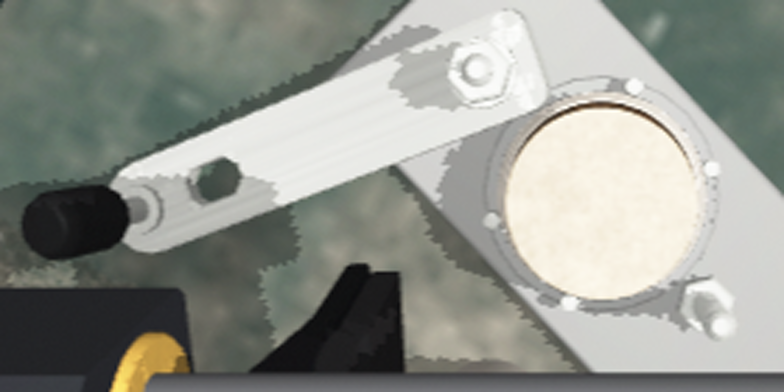

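The stone is across the ring correctly but ≈3 px (2.5 mm) too low in the image, i.e. offset along tool −x (heading 208°). I'll regrasp it, slide it back 2.5 mm and release after settling.

>>> {"fn": "drive_tool", "kwargs": {"motion": [[[0,0,3],[0,0,0],0.6],[[0,0,3],[0,0,0],0.6],[[-0.8,0,3],[0,0,0],0.6],[[-0.8,0,3],[0,0,0],0.6],[[-0.4,0,1.9],[0,0,0],0.6],[[0,0,0.8],[0,0,0],0.6],[[0,0,0],[0,0,0],0.6],[[0,0,0],[0,0,0],0.6],[[0,0,0],[0,0,0],0.3],[[0,0,0],[0,0,0],0.3],[[0,0,0],[0,0,0],0.3]]}}

```text
time: 14.6
position: [0.6067, 0.0818, 0.1026]
tool_rot: [-2.963, -0.739, -0.391]
ft_force: [-1.4, -0.3, 4.4]
grip_width: 0.691
grip_force: 15.0
```

>>> {"fn": "drive_tool", "kwargs": {"motion": [[[0.13,0,0],[0,0,0],0.3],[[0.13,0,0],[0,0,0],0.3],[[0,0,0.1],[0,0,0],0.3],[[0,0,0],[0,0,0],0.3],[[0,0,0],[0,0,0],0.3]]}}

```text
time: 15.22
position: [0.6082, 0.0825, 0.1025]
tool_rot: [-2.964, -0.739, -0.387]
ft_force: [-8.8, -3.0, 12.3]
grip_width: 0.695
grip_force: 15.0
```

>>> {"fn": "drive_tool", "kwargs": {"motion": [[[0,0,0],[0,0,0],0.48],[[0,0,0],[0,0,0],0.6],[[0,0,0],[0,0,0],0.6],[[0,0,-0.8],[0,0,0],0.6],[[0,0,-2],[0,0,0],0.6],[[0.4,0,-3],[0,0,0],0.6],[[0.8,0,-3],[0,0,0],0.6],[[0.8,0,-3],[0,0,0],0.6],[[0,0,-3],[0,0,0],0.6],[[0,0,0],[0,0,0],0.6],[[0,0,0],[0,0,0],0.6],[[0,0,0],[0,0,0],0.6]]}}

```text
time: 16.73
position: [0.5913, 0.0741, 0.2486]
tool_rot: [-2.962, -0.739, -0.386]
ft_force: [-0.2, 0.6, 0.0]
grip_width: 0.8
grip_force: 0.0
```

Run:
```python
from h import *
T=now();print(T[:3,3]);cm=cam("wrist");im=ctrl.get_image("wrist")[:,:,::-1];cv2.imwrite("pics/w5.png",im);np.save("T5.npy",T)
b,g,r=[im[:,:,i].astype(int) for i in range(3)]
print(proj(cm,[.6189,.0884,.04]))
for rad,z in((.0305,.04),(.0345,.03)): print(rad,[proj(cm,[.6189+rad*np.cos(t),.0884+rad*np.sin(t),z]).round(1).tolist() for t in np.radians([28,118,208,298])])
w=((r-b>12)&(r>225)&(r-b<40)).astype(np.uint8);c=np.nonzero(w[221,200:330])[0]+200;q=np.nonzero(w[170:275,275])[0]+170
print(c.min(),c.max(),q.min(),q.max())
```

```text
[0.59134764 0.07408232 0.24858067]
[274.13581759 221.69672297]
0.0305 [[274.2, 187.3], [239.7, 221.7], [274.1, 256.0], [308.6, 221.7]]
0.0345 [[274.2, 183.4], [236.4, 221.1], [274.1, 258.8], [311.9, 221.2]]
241 309 185 257
```

The stone is now centred within about 1 mm: columns 241–309 and bottom row 257, against expected 239.7–308.6 and 256. Next is the knob grasp.

```bash
cat > k.py <<'E'
from h import *
sp=np.array([.6189,.0884]);h=np.radians(-109);piv=sp-.052*np.array([np.cos(h),np.sin(h)])
def grasp(k,yh,head,droop):
    a=np.radians(yh);u=np.array([np.cos(a),np.sin(a),0]);hd=np.radians(head)
    ax=np.r_[np.sin(droop)*np.cos(hd),np.sin(droop)*np.sin(hd),np.cos(droop)]
    lean=np.arctan2(-ax@u,ax[2]);pre=R.from_rotvec(np.cross([0,0,1],-u)*lean).as_matrix()
    T=pose([0,0,0],yh,pre);T[:3,3]=np.array(k)-.051*T[:3,2];return T
E
python3 - <<'E'
from k import *
T=now();G=grasp([.532,.233,.036],-10,137.4,np.radians(17))
P=G.copy();P[:3,3]-=.10*G[:3,2];print(P.round(3),G[:3,3])
step(T,P,8);np.save("G.npy",G)
E
```

```text
[[ 0.174  0.954  0.246  0.495]
 [ 0.985 -0.168 -0.043  0.24 ]
 [-0.     0.249 -0.968  0.182]
 [ 0.     0.     0.     1.   ]] [0.51947267 0.23520891 0.08538812]
8 rows of cm [0.733, -2.434, 0.656] deg [-0.841, -0.911, -6.626]
```

Run:
```python
from k import *
T=now();G=grasp([.532,.233,.036],-10,137.4,np.radians(17))
G[:3,:3]=G[:3,:3]@R.from_rotvec([0,np.radians(8),0]).as_matrix();G[:3,3]=np.array([.532,.233,.036])-.051*G[:3,2]
P=G.copy();P[:3,3]-=.10*G[:3,2];print(P.round(3),G[:3,3])
step(T,P,8);np.save("G.npy",G);np.save("P.npy",P)
```

```text
[[ 0.138  0.954  0.267  0.492]
 [ 0.981 -0.168  0.094  0.219]
 [ 0.135  0.249 -0.959  0.181]
 [ 0.     0.     0.     1.   ]] [0.51836206 0.22819741 0.08490748]
8 rows of cm [0.457, -2.282, 0.706] deg [-0.376, 0.015, -6.664]
```

>>> {"fn": "drive_tool", "kwargs": {"motion": [[[0.46,-2.28,0.71],[-0.38,0,-6.66],0.1],[[0.46,-2.28,0.71],[-0.38,0,-6.66],0.1],[[0.46,-2.28,0.71],[-0.38,0,-6.66],0.1],[[0.46,-2.28,0.71],[-0.38,0,-6.66],0.1],[[0.46,-2.28,0.71],[-0.38,0,-6.66],0.1],[[0.46,-2.28,0.71],[-0.38,0,-6.66],0.1],[[0.46,-2.28,0.71],[-0.38,0,-6.66],0.1],[[0.46,-2.28,0.71],[-0.38,0,-6.66],0.1],[[0,0,0],[0,0,0],0.1],[[0,0,0],[0,0,0],0.1],[[0,0,0],[0,0,0],0.1]]}}

```text
time: 18.15
position: [0.4938, 0.2182, 0.1819]
tool_rot: [2.291, 1.95, 0.407]
ft_force: [0.3, -0.1, 0.8]
grip_width: 0.551
grip_force: 0.0
```

Run:
```python
from k import *
T=now();G=np.load("G.npy");s=ctrl.get_state();print(T[:3,3],s['joint_positions'].round(2),s['ft_force'].round(1))
step(T,G,6)
cm=cam("wrist");im=ctrl.get_image("wrist")[:,:,::-1];cv2.imwrite("pics/w6.png",im)
print(proj(cm,[.532,.233,.036]),proj(cm,[.529,.235,.049]))
b,g,r=[im[:,:,i].astype(int) for i in range(3)]
```

```text
[0.49383796 0.21820751 0.18192595] [ 0.4   0.06 -0.9   2.04  0.13  0.79 -0.73] [ 0.3 -0.1  0.8]
6 rows of cm [0.003, -0.044, 1.676] deg [0.022, 0.016, -0.03]
[271.03500127 214.49591616] [270.95316349 215.34796643]
```

View pics/w6.png

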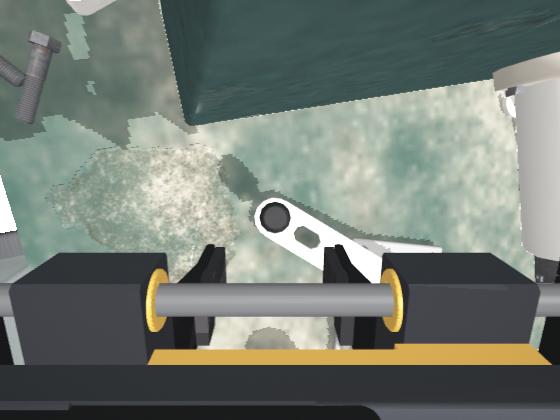

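The knob, seen end-on, is at (275,216), about 4 px right of the prediction, so a straight 10 cm advance centres on it. The dark block is clear, at rows ≤125.

>>> {"fn": "drive_tool", "kwargs": {"motion": [[[0,0,2],[0,0,0],0.1],[[0,0,2.5],[0,0,0],0.1],[[0,0,2.5],[0,0,0],0.1],[[0,0,2],[0,0,0],0.1],[[0,0,1],[0,0,0],0.1],[[0,0,0],[0,0,0],0.1],[[0,0,0],[0,0,0],0.1],[[0,0,0],[0,0,0],-0.8],[[0,0,0],[0,0,0],-0.8],[[0,0,0],[0,0,0],-0.8],[[0,0,0],[0,0,0],-0.8]], "force": 25}}

```text
time: 19.58
position: [0.5205, 0.2276, 0.0861]
tool_rot: [2.288, 1.952, 0.407]
ft_force: [0.9, -1.2, 3.7]
grip_width: 0.242
grip_force: 25.0
```

Run:
```python
from k import *
T=now();s=ctrl.get_state();k=T[:3,3]+.051*T[:3,2];print("knob",k,s['grip_width'],s['ft_force'],s['torque'])
d=k[:2]-piv;A=np.arctan2(d[1],d[0]);print(np.linalg.norm(d),np.degrees(A))
w=np.array([np.sin(A),-np.cos(A),0])  # lifting axis: raises free end
O=np.r_[piv,.040]
def about(T,axis,ang):
    Q=np.eye(4);Q[:3,:3]=R.from_rotvec(np.array(axis)*np.radians(ang)).as_matrix();Q[:3,3]=O-Q[:3,:3]@O;return Q@T
L=about(T,w,31.5);print("lifted",L[:3,3],(L[:3,3]+.051*L[:3,2]),L[:3,2]);step(T,L,9)
H=np.degrees(h)%360-np.degrees(A);print("swing",H)
S=about(L,[0,0,1],H);step(L,S,30);print(S[:3,3],S[:3,2])
np.save("L.npy",L)
```

```text
knob [0.53427709 0.2322736  0.0372632 ] 0.24246065996228713 [ 0.85957312 -1.23616717  3.72117614] [-0.4412819  -0.173289   -0.13975979]
0.1388605324811712 136.9977553470881
lifted [0.55383306 0.1965137  0.1555015 ] [0.54819606 0.21929293 0.11022092] [-0.11052934  0.44665157 -0.88785452]
9 rows of cm [-0.058, 0.473, -0.803] deg [2.844, 1.84, 0.879]
swing 114.00224465291191
30 rows of cm [-0.582, -0.259, -0.207] deg [1.557, -0.795, -3.374]
[0.61533387 0.03868285 0.1555015 ] [-0.3630691  -0.28265736 -0.88785452]
```

>>> {"fn": "drive_tool", "kwargs": {"motion": [[[-0.06,0.47,-0.8],[2.84,1.84,0.88],-0.8],[[-0.06,0.47,-0.8],[2.84,1.84,0.88],-0.8],[[-0.06,0.47,-0.8],[2.84,1.84,0.88],-0.8],[[-0.06,0.47,-0.8],[2.84,1.84,0.88],-0.8],[[-0.06,0.47,-0.8],[2.84,1.84,0.88],-0.8],[[-0.06,0.47,-0.8],[2.84,1.84,0.88],-0.8],[[-0.06,0.47,-0.8],[2.84,1.84,0.88],-0.8],[[-0.06,0.47,-0.8],[2.84,1.84,0.88],-0.8],[[-0.06,0.47,-0.8],[2.84,1.84,0.88],-0.8],[[0,0,0],[0,0,0],-0.8],[[0,0,0],[0,0,0],-0.8]]}}

```text
time: 20.95
position: [0.5525, 0.1969, 0.154]
tool_rot: [-2.11, -1.676, -0.271]
ft_force: [0.7, 0.7, -1.0]
grip_width: 0.235
grip_force: 25.0
```

```bash
cat >> k.py <<'E'
O=np.r_[piv,.040]
def about(T,axis,ang):
    Q=np.eye(4);Q[:3,:3]=R.from_rotvec(np.array(axis)*np.radians(ang)).as_matrix();Q[:3,3]=O-Q[:3,:3]@O;return Q@T
def rep():
    T=now();s=ctrl.get_state();k=T[:3,3]+.051*T[:3,2];d=k[:2]-piv
    print("knob",k.round(4),"r",np.linalg.norm(d).round(4),"head",np.degrees(np.arctan2(d[1],d[0]))%360,"width",s['grip_width'],s['ft_force'].round(1),s['torque'].round(2),s['joint_positions'].round(2));return T,k
E
python3 - <<'E'
from k import *
T,k=rep();L=np.load("L.npy");print((T-L)[:3,3].round(4))
im=ctrl.get_image("scene")[:,:,::-1];cv2.imwrite("pics/s7.png",cv2.resize(im[180:320,60:340],None,fx=2.8,fy=2.8))
E
```

```text
knob [0.5468 0.2196 0.1087] r 0.1211 head 137.33051580351832 width 0.23506569755790344 [ 0.7  0.7 -1. ] [-0.77 -0.31 -0.01] [ 0.64  0.54 -1.    1.77 -0.03  1.04 -0.49]
[-0.0014  0.0004 -0.0015]
```

View pics/s7.png

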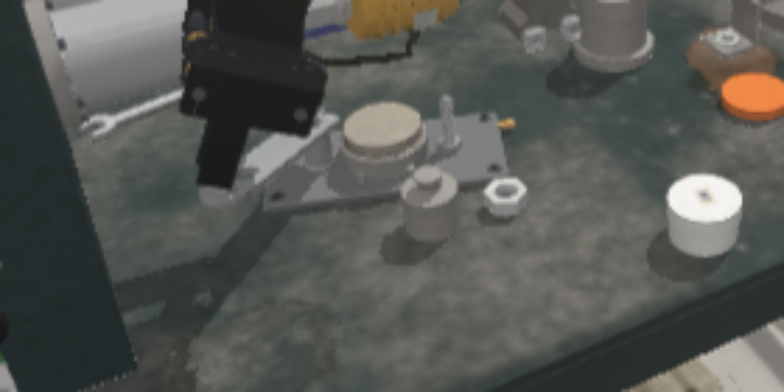

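The strap is lifted and held: the gripper is on the knob, the weight, nut and tin are untouched, and the stone lies flat on the ring. Now the swing.

Run:
```python
from k import *
T,k=rep()
step(T,about(T,[0,0,1],96),24)
```

```text
knob [0.5467 0.2196 0.1088] r 0.1211 head 137.3631002561005 width 0.23982676300369027 [-0.1  1.2 -2.1] [-0.76 -0.34 -0.12] [ 0.64  0.54 -1.    1.77 -0.03  1.04 -0.49]
24 rows of cm [-0.622, -0.273, -0.222] deg [1.634, -0.835, -3.554]
```

>>> {"fn": "drive_tool", "kwargs": {"motion": [[[-0.31,-0.14,-0.11],[0.82,-0.42,-1.78],-0.8],[[-0.62,-0.27,-0.22],[1.63,-0.83,-3.55],-0.8],[[-0.62,-0.27,-0.22],[1.63,-0.83,-3.55],-0.8],[[-0.62,-0.27,-0.22],[1.63,-0.83,-3.55],-0.8],[[-0.62,-0.27,-0.22],[1.63,-0.83,-3.55],-0.8],[[-0.62,-0.27,-0.22],[1.63,-0.83,-3.55],-0.8],[[-0.62,-0.27,-0.22],[1.63,-0.83,-3.55],-0.8],[[-0.62,-0.27,-0.22],[1.63,-0.83,-3.55],-0.8]]}}

```text
time: 22.0
position: [0.5342, 0.1468, 0.1542]
tool_rot: [-1.586, -2.145, -0.106]
ft_force: [0.6, -0.7, -1.1]
grip_width: 0.237
grip_force: 25.0
```

Run:
```python
from k import *
T,k=rep()
```

```text
knob [0.5178 0.1637 0.1089] r 0.1208 head 167.52987428122572 width 0.23651933262241046 [ 0.6 -0.7 -1.1] [-0.63 -0.66 -0.03] [ 0.65  0.66 -1.04  1.66  0.13  1.33 -0.09]
```

>>> {"fn": "drive_tool", "kwargs": {"motion": [[[-0.62,-0.27,-0.22],[1.63,-0.83,-3.55],-0.8],[[-0.62,-0.27,-0.22],[1.63,-0.83,-3.55],-0.8],[[-0.62,-0.27,-0.22],[1.63,-0.83,-3.55],-0.8],[[-0.62,-0.27,-0.22],[1.63,-0.83,-3.55],-0.8],[[-0.62,-0.27,-0.22],[1.63,-0.83,-3.55],-0.8],[[-0.62,-0.27,-0.22],[1.63,-0.83,-3.55],-0.8],[[-0.62,-0.27,-0.22],[1.63,-0.83,-3.55],-0.8],[[-0.62,-0.27,-0.22],[1.63,-0.83,-3.55],-0.8],[[-0.62,-0.27,-0.22],[1.63,-0.83,-3.55],-0.8],[[-0.62,-0.27,-0.22],[1.63,-0.83,-3.55],-0.8]]}}

```text
time: 23.25
position: [0.5522, 0.0794, 0.154]
tool_rot: [-0.759, -2.559, 0.116]
ft_force: [0.8, -0.7, -1.3]
grip_width: 0.239
grip_force: 25.0
```

Run:
```python
from k import *
T,k=rep()
```

```text
knob [0.5289 0.082  0.1087] r 0.1205 head 207.46142229920642 width 0.239119972490394 [ 0.8 -0.7 -1.3] [-0.12 -0.91 -0.06] [ 0.57  0.8  -1.06  1.49  0.41  1.65  0.46]
```

>>> {"fn": "drive_tool", "kwargs": {"motion": [[[-0.62,-0.27,-0.22],[1.63,-0.83,-3.55],-0.8],[[-0.62,-0.27,-0.22],[1.63,-0.83,-3.55],-0.8],[[-0.62,-0.27,-0.22],[1.63,-0.83,-3.55],-0.8],[[-0.62,-0.27,-0.22],[1.63,-0.83,-3.55],-0.8],[[-0.62,-0.27,-0.22],[1.63,-0.83,-3.55],-0.8],[[-0.62,-0.27,-0.22],[1.63,-0.83,-3.55],-0.8],[[0,0,0],[0,0,0],-0.8],[[0,0,0],[0,0,0],-0.8]]}}

```text
time: 24.25
position: [0.5826, 0.0508, 0.1538]
tool_rot: [-0.217, -2.68, 0.245]
ft_force: [0.1, -0.9, -0.5]
grip_width: 0.241
grip_force: 25.0
```

Run:
```python
from k import *
T,k=rep();H=251-232
d=k[:2]-piv;A=np.degrees(np.arctan2(d[1],d[0]))%360
step(T,about(T,[0,0,1],251-A),8)
```

```text
knob [0.5603 0.0438 0.1085] r 0.1204 head 231.1483762204551 width 0.2406107062581771 [ 0.1 -0.9 -0.5] [ 0.16 -0.85 -0.06] [ 0.5   0.85 -1.07  1.41  0.61  1.77  0.81]
8 rows of cm [-0.382, -0.173, -0.136] deg [1.018, -0.511, -2.204]
```

>>> {"fn": "drive_tool", "kwargs": {"motion": [[[-0.38,-0.17,-0.14],[1.02,-0.51,-2.2],-0.8],[[-0.38,-0.17,-0.14],[1.02,-0.51,-2.2],-0.8],[[-0.38,-0.17,-0.14],[1.02,-0.51,-2.2],-0.8],[[-0.38,-0.17,-0.14],[1.02,-0.51,-2.2],-0.8],[[-0.38,-0.17,-0.14],[1.02,-0.51,-2.2],-0.8],[[-0.38,-0.17,-0.14],[1.02,-0.51,-2.2],-0.8],[[-0.38,-0.17,-0.14],[1.02,-0.51,-2.2],-0.8],[[-0.38,-0.17,-0.14],[1.02,-0.51,-2.2],-0.8],[[0,0,0],[0,0,0],-0.8],[[0,0,0],[0,0,0],-0.8],[[0,0,0],[0,0,0],-0.8]]}}

```text
time: 25.62
position: [0.6152, 0.038, 0.1542]
tool_rot: [0.25, -2.704, 0.35]
ft_force: [-1.3, -1.1, -0.8]
grip_width: 0.238
grip_force: 25.0
```

Run:
```python
from k import *
T,k=rep()
cm=cam("wrist");im=ctrl.get_image("wrist")[:,:,::-1];cv2.imwrite("pics/w8.png",im)
d=k[:2]-piv;A=np.arctan2(d[1],d[0])
w=np.array([np.sin(A),-np.cos(A),0])
step(T,about(T,w,-8),4)
sb=2*sp-piv;print("second bolt px",proj(cm,[*sb,.058]),proj(cm,[*sb,.048]),"slot mid top px",proj(cm,[*(piv+.1*np.array([np.cos(A),np.sin(A)])),.072]))
```

```text
knob [0.5966 0.0238 0.1089] r 0.1203 head 250.94879900170307 width 0.23841912538550297 [-1.3 -1.1 -0.8] [ 0.2  -0.67  0.1 ] [ 0.44  0.89 -1.08  1.36  0.78  1.82  1.11]
4 rows of cm [0.014, -0.251, 0.469] deg [-1.628, -1.044, -0.51]
second bolt px [317.93215388 297.00522276] [319.42408668 295.65230133] slot mid top px [322.20311416 303.26895723]
```

>>> {"fn": "drive_tool", "kwargs": {"motion": [[[0.01,-0.25,0.47],[-1.63,-1.04,-0.51],-0.8],[[0.01,-0.25,0.47],[-1.63,-1.04,-0.51],-0.8],[[0.01,-0.13,0.24],[-0.82,-0.52,-0.26],-0.8],[[0,0,0],[0,0,0],-0.8],[[0,0,0],[0,0,0],-0.8]]}}

```text
time: 26.3
position: [0.6121, 0.0293, 0.1449]
tool_rot: [0.272, -2.749, 0.244]
ft_force: [0.2, -0.8, -1.4]
grip_width: 0.238
grip_force: 25.0
```

>>> {"fn": "drive_tool", "kwargs": {"motion": [[[0.01,-0.13,0.24],[-0.82,-0.52,-0.26],-0.8],[[0.01,-0.13,0.24],[-0.82,-0.52,-0.26],-0.8],[[0,0,0],[0,0,0],-0.8]]}}

```text
time: 26.68
position: [0.6109, 0.0254, 0.1406]
tool_rot: [0.279, -2.767, 0.199]
ft_force: [-0.3, 0.4, -2.3]
grip_width: 0.238
grip_force: 25.0
```

Run:
```python
from k import *
T,k=rep()
```

```text
knob [0.5941 0.0167 0.0932] r 0.1279 head 250.93697649993146 width 0.23767708870303347 [-0.3  0.4 -2.3] [ 0.38 -0.63 -0.06] [ 0.55  0.88 -1.13  1.43  0.75  1.71  1.16]
```

>>> {"fn": "drive_tool", "kwargs": {"motion": [[[0.01,-0.13,0.24],[-0.82,-0.52,-0.26],-0.8],[[0.01,-0.13,0.24],[-0.82,-0.52,-0.26],-0.8],[[0.01,-0.13,0.24],[-0.82,-0.52,-0.26],-0.8],[[0.01,-0.13,0.24],[-0.82,-0.52,-0.26],-0.8],[[0,0,0],[0,0,0],-0.8]]}}

```text
time: 27.3
position: [0.6084, 0.0183, 0.1321]
tool_rot: [0.295, -2.799, 0.112]
ft_force: [-0.1, -0.7, -1.8]
grip_width: 0.239
grip_force: 25.0
```

>>> {"fn": "drive_tool", "kwargs": {"motion": [[[0.01,-0.13,0.24],[-0.82,-0.52,-0.26],-0.8],[[0.01,-0.13,0.24],[-0.82,-0.52,-0.26],-0.8],[[0,0,0],[0,0,0],-0.8],[[0,0,0],[0,0,0],-0.8]]}}

```text
time: 27.8
position: [0.6074, 0.0157, 0.128]
tool_rot: [0.304, -2.814, 0.069]
ft_force: [0.3, -1.1, -1.2]
grip_width: 0.239
grip_force: 25.0
```

Run:
```python
from k import *
T,k=rep()
```

```text
knob [0.5922 0.0116 0.0795] r 0.1333 head 250.90725044198132 width 0.2390841173138619 [ 0.3 -1.1 -1.2] [-0.05 -0.57  0.07] [ 0.64  0.89 -1.17  1.48  0.73  1.62  1.21]
```

>>> {"fn": "drive_tool", "kwargs": {"motion": [[[0.01,-0.13,0.24],[-0.82,-0.52,-0.26],-0.8],[[0,-0.06,0.1],[-0.4,-0.26,-0.13],-0.8],[[0,0,0],[0,0,0],-0.8],[[0,0,0],[0,0,0],-0.8]]}}

```text
time: 28.3
position: [0.6068, 0.0138, 0.1247]
tool_rot: [0.311, -2.826, 0.035]
ft_force: [-0.1, -0.2, -2.2]
grip_width: 0.236
grip_force: 25.0
```

Run:
```python
from k import *
T,k=rep()
```

```text
knob [0.592 0.011 0.076] r 0.1339 head 250.91539529449062 width 0.23648530489839456 [-0.1 -0.2 -2.2] [ 0.04 -0.65 -0.01] [ 0.67  0.89 -1.18  1.49  0.72  1.6   1.22]
```

>>> {"fn": "drive_tool", "kwargs": {"motion": [[[0,-0.05,0.1],[-0.3,-0.2,-0.1],-0.8],[[0,-0.05,0.1],[-0.3,-0.2,-0.1],-0.8],[[0,0,0],[0,0,0],-0.8],[[0,0,0],[0,0,0],-0.8]]}}

```text
time: 28.8
position: [0.6065, 0.0129, 0.123]
tool_rot: [0.314, -2.831, 0.018]
ft_force: [-0.6, -1.2, -0.2]
grip_width: 0.235
grip_force: 25.0
```

Run:
```python
from k import *
T,k=rep()
```

```text
knob [0.5919 0.0106 0.0742] r 0.1343 head 250.91018901239656 width 0.23530981007876248 [-0.6 -1.2 -0.2] [-0.04 -0.35  0.05] [ 0.68  0.89 -1.18  1.49  0.72  1.59  1.22]
```

>>> {"fn": "drive_tool", "kwargs": {"motion": [[[0,-0.02,0.08],[0,0,0],-0.8],[[0,0,0],[0,0,0],-0.8],[[0,0,0],[0,0,0],-0.8]]}}

```text
time: 29.18
position: [0.6062, 0.0126, 0.1223]
tool_rot: [0.314, -2.831, 0.018]
ft_force: [-1.4, -1.9, 1.8]
grip_width: 0.239
grip_force: 25.0
```

Run:
```python
from k import *
T,k=rep()
```

```text
knob [0.5916 0.0103 0.0735] r 0.1347 head 250.83951887744752 width 0.23851264754272342 [-1.4 -1.9  1.8] [-0.09 -0.03  0.02] [ 0.68  0.89 -1.18  1.5   0.72  1.59  1.22]
```

>>> {"fn": "drive_tool", "kwargs": {"motion": [[[0,0,0],[0,0,0],-0.3],[[0,0,0],[0,0,0],0],[[0,0,0],[0,0,0],0],[[0,0,-1],[0,0,0],0],[[0,0,-2],[0,0,0],0],[[0.5,0,-3],[0,0,0],0],[[1,0,-4],[0,0,0],0],[[2,0,-4],[0,0,0],0],[[3,0,-3],[0,0,0],0],[[3,0,-2],[0,0,0],0],[[0,0,0],[0,0,0],0],[[0,0,0],[0,0,0],0]]}}

```text
time: 30.68
position: [0.5723, 0.0008, 0.3316]
tool_rot: [0.314, -2.832, 0.018]
ft_force: [-0.3, 0.2, -0.4]
grip_width: 0.501
grip_force: 0.0
```

Run:
```python
from k import *
T,_=rep();print(T.round(3))
cm=cam("wrist");im=ctrl.get_image("wrist")[:,:,::-1];cv2.imwrite("pics/w9.png",im)
t=ctrl.get_image("top")[:,:,::-1];cv2.imwrite("pics/top9.png",t);s=ctrl.get_image("scene")[:,:,::-1];cv2.imwrite("pics/s9.png",s)
hh=np.radians(251);u=np.array([np.cos(hh),np.sin(hh)]);kt=np.r_[piv+.134*u,.090];sb=np.r_[2*sp-piv,.058]
for n,c in(("wrist",cm),("top",cam("top")),("scene",cam("scene"))): print(n,"knobtop",proj(c,kt).round(1),"knobmid",proj(c,kt-[0,0,.014]).round(1),"bolt",proj(c,sb).round(1),"stone",proj(c,[*sp,.04]).round(1))
for n,c,im in(("scene",cam("scene"),s),("wrist",cm,im),("top",cam("top"),t)):
    u0,v0=proj(c,kt-[0,0,.014]).astype(int)
    m=(im.max(2)<50).astype(np.uint8)
    nl,lab,st,ce=cv2.connectedComponentsWithStats(m)
    for i in range(1,nl):
        if st[i,4]>15 and np.hypot(*(ce[i]-[u0,v0]))<45: print(n,"dark",st[i],ce[i].round(1))
```

```text
knob [ 0.5578 -0.0015  0.2828] r 0.1595 head 240.68562805061035 width 0.5013512675569296 [-0.3  0.2 -0.4] [ 0.13 -0.52 -0.03] [ 0.77  0.66 -1.31  1.36  0.54  1.86  1.31]
[[-0.934 -0.216 -0.285  0.572]
 [-0.213  0.976 -0.044  0.001]
 [ 0.287  0.019 -0.958  0.332]
 [ 0.     0.     0.     1.   ]]
wrist knobtop [276.  284.4] knobmid [275.7 281.8] bolt [299.2 293.4] stone [337.3 314.1]
top knobtop [235.3 191.7] knobmid [235.9 193.5] bolt [223.  191.3] stone [200.8 185.8]
scene knobtop [231.3 201. ] knobmid [231.8 206.4] bolt [218.8 214.7] stone [196.  224.1]
scene dark [204 192   5   8  16] [205.9 195.9]
scene dark [176 199  27   4  45] [190.7 200.8]
scene dark [227 200  10  13 114] [231.6 206.2]
wrist dark [265 269  21  15 142] [275.  275.1]
top dark [193 170  17   6  47] [200.8 172.5]
top dark [194 177  26  18 182] [208.6 182.9]
top dark [230 188  10  11  62] [235.  193.7]
```

Run:
```python
from k import *
a=cv2.imread("pics/scene0.png");b=cv2.imread("pics/s9.png")
for n,p in dict(weightL=(213,252),nut=(240,250),tin=(311,257),wS=(365,222),ring=(415,218),mould=(279,187),orange=(329,215)).items():
    t=a[p[1]-12:p[1]+12,p[0]-14:p[0]+14];w=b[p[1]-20:p[1]+20,p[0]-22:p[0]+22]
    r=cv2.matchTemplate(w,t,cv2.TM_CCOEFF_NORMED);_,v,_,l=cv2.minMaxLoc(r);print(n,round(v,3),(l[0]-8,l[1]-8))
print(ctrl.get_state()['time'])
```

```text
weightL 0.965 (0, 0)
nut 0.982 (0, 0)
tin 1.0 (0, 0)
wS 0.771 (0, 0)
ring 0.999 (0, 0)
mould 0.999 (0, 0)
orange 1.0 (0, 0)
30.825
```

```bash
python3 -c "
from bench import ctrl
print(ctrl.close_job())"
```

```text
the job is handed in; nothing more can be done
None
```

The job was handed in at about 31 s: the stone lies flat on the specimen, centred to about 1 mm, and the strap sits level across it with its slot over the second bolt. I confirmed the strap from the knob's position in two camera views rather than seeing the slot itself. The other objects I compared had not moved, though the small weight's match was weaker (0.77), probably because the stone beside it is gone.

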